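# Set the stock tags on the specimen board

### The job

Each of the four bins on the white board has its own hinged tag standing in front of it. With the fingertips, push over the tags that are wrong, so that the tags of the bins whose carrier is full (vials in all six sockets) lean towards their bins with the ring face up, and all the other tags lean away from their bins, towards the robot, with the bar face up. Lift nothing, and leave the carriers and all the other loose things untouched where they stand.

Things in the scene. Friction and masses are not known exactly. Their poses are not given: they have to be found in the camera images.
- board: fixed white board, 240 mm (its x) by 420 mm (y), 12 mm thick; origin at the centre of its underside, x points from the tags to the bins, away from the robot. Four bins in a row at x = 65 mm, y = -150, -50, 50, 150 mm, each 80 (x) by 88 mm (y), 3 mm walls, rims 47 mm above the bench. The tags' hinges lie along x = -60 mm, one straight before each bin; the strip around them is bare, but for two loose vials.
- tag_a (a joint): hinged tag, a white plate 46 mm wide, 5 mm thick, reaching 55 mm up from its hinge pin (parallel to the board's y); 40 g. 0 rad = at its stop, leaning 35 degrees towards the robot, bar face up; 0.611 upright; 1.222 = at its stop, leaning 35 degrees towards its bin, ring face up. Nearly free: once past upright it sinks to the stop by itself in about 1 s. At a stop its tip is 32 mm beside and 45 mm above the pin.
- tag_a_hinge (a point): the middle of this tag's hinge pin, 30 mm above the bench; axes as the board's. Small aluminium ears, up to 6 mm above the pin, stand 28 mm to either side; the near wall of the bin is 85 mm from the pin
- tag_a_bin (a point): centre of the inner floor of the bin that this tag belongs to, 15 mm above the bench, 125 mm beyond the hinge
- tag_b (a joint): hinged tag, a white plate 46 mm wide, 5 mm thick, reaching 55 mm up from its hinge pin (parallel to the board's y); 40 g. 0 rad = at its stop, leaning 35 degrees towards the robot, bar face up; 0.611 upright; 1.222 = at its stop, leaning 35 degrees towards its bin, ring face up. Nearly free: once past upright it sinks to the stop by itself in about 1 s. At a stop its tip is 32 mm beside and 45 mm above the pin.
- tag_b_hinge (a point): the middle of this tag's hinge pin, 30 mm above the bench; axes as the board's. Small aluminium ears, up to 6 mm above the pin, stand 28 mm to either side; the near wall of the bin is 85 mm from the pin
- tag_b_bin (a point): centre of the inner floor of the bin that this tag belongs to, 15 mm above the bench, 125 mm beyond the hinge
- tag_c (a joint): hinged tag, a white plate 46 mm wide, 5 mm thick, reaching 55 mm up from its hinge pin (parallel to the board's y); 40 g. 0 rad = at its stop, leaning 35 degrees towards the robot, bar face up; 0.611 upright; 1.222 = at its stop, leaning 35 degrees towards its bin, ring face up. Nearly free: once past upright it sinks to the stop by itself in about 1 s. At a stop its tip is 32 mm beside and 45 mm above the pin.
- tag_c_hinge (a point): the middle of this tag's hinge pin, 30 mm above the bench; axes as the board's. Small aluminium ears, up to 6 mm above the pin, stand 28 mm to either side; the near wall of the bin is 85 mm from the pin
- tag_c_bin (a point): centre of the inner floor of the bin that this tag belongs to, 15 mm above the bench, 125 mm beyond the hinge
- tag_d (a joint): hinged tag, a white plate 46 mm wide, 5 mm thick, reaching 55 mm up from its hinge pin (parallel to the board's y); 40 g. 0 rad = at its stop, leaning 35 degrees towards the robot, bar face up; 0.611 upright; 1.222 = at its stop, leaning 35 degrees towards its bin, ring face up. Nearly free: once past upright it sinks to the stop by itself in about 1 s. At a stop its tip is 32 mm beside and 45 mm above the pin.
- tag_d_hinge (a point): the middle of this tag's hinge pin, 30 mm above the bench; axes as the board's. Small aluminium ears, up to 6 mm above the pin, stand 28 mm to either side; the near wall of the bin is 85 mm from the pin
- tag_d_bin (a point): centre of the inner floor of the bin that this tag belongs to, 15 mm above the bench, 125 mm beyond the hinge
- carrier_full_1: loose white vial carrier lying in one of the bins, 66 x 70 mm block 26 mm tall with six sockets, origin at the centre of its underside; full: six capped vials, tops 46 mm above its underside
- carrier_full_2: loose white vial carrier lying in one of the bins, 66 x 70 mm block 26 mm tall with six sockets, origin at the centre of its underside; full: six capped vials, tops 46 mm above its underside
- carrier_part: loose white vial carrier lying in one of the bins, 66 x 70 mm block 26 mm tall with six sockets, origin at the centre of its underside; not full: only two of six sockets hold capped vials, tops 46 mm above its underside
- carrier_empty: loose white vial carrier lying in one of the bins, 66 x 70 mm block 26 mm tall with six sockets, origin at the centre of its underside; empty: six open sockets
- vial_tall: loose closed vial, 18 mm wide, 45 mm tall, standing on the board in the middle of the tag row, between two tags; origin at the centre of its underside
- vial_short: loose closed vial, 22 mm wide, 36 mm tall, standing on the board near its robot-side edge, between two tags' columns; origin at the centre of its underside
- sample_cup: loose white open cup, 68 mm wide, 50 mm tall, on the bench to the robot's right of the board; origin at the centre of its underside
- specimen_jar: loose jar, 60 mm wide, 75 mm tall, on the bench to the robot's left of the board; origin at the centre of its underside
- slide_box: loose slide box, 85 x 100 mm, 35 mm tall, on the bench to the robot's left of the board; origin at the centre of its underside
- oil_bottle: loose bottle, 44 mm wide, 90 mm tall, on the bench to the robot's right of the board; origin at the centre of its underside
- timer: loose timer, 60 x 75 mm, 22 mm tall, on the bench near the robot on its right; origin at the centre of its underside
Not all that is in view belongs to the job. Leave any orange or turquoise look-alike of the timer alone.

How it is judged:
At the end, for the whole second after the job is handed in: The two tags before the bins with a full carrier rest leaning towards their bins (joint above 1.12 rad), the other two rest leaning towards the robot (joint below 0.10 rad), all at rest; the carriers and the loose things stand upright within 20 mm of where they were (((horizontal distance between any of carrier_full_1, carrier_full_2 and tag_a_bin below 0.04 m and value of joint tag_a above 1.12 rad) or (not (horizontal distance between any of carrier_full_1, carrier_full_2 and tag_a_bin below 0.04 m) and value of joint tag_a below 0.1 rad)) and velocity of joint tag_a between -0.1 and 0.1 rad/s and ((horizontal distance between any of carrier_full_1, carrier_full_2 and tag_b_bin below 0.04 m and value of joint tag_b above 1.12 rad) or (not (horizontal distance between any of carrier_full_1, carrier_full_2 and tag_b_bin below 0.04 m) and value of joint tag_b below 0.1 rad)) and velocity of joint tag_b between -0.1 and 0.1 rad/s and ((horizontal distance between any of carrier_full_1, carrier_full_2 and tag_c_bin below 0.04 m and value of joint tag_c above 1.12 rad) or (not (horizontal distance between any of carrier_full_1, carrier_full_2 and tag_c_bin below 0.04 m) and value of joint tag_c below 0.1 rad)) and velocity of joint tag_c between -0.1 and 0.1 rad/s and ((horizontal distance between any of carrier_full_1, carrier_full_2 and tag_d_bin below 0.04 m and value of joint tag_d above 1.12 rad) or (not (horizontal distance between any of carrier_full_1, carrier_full_2 and tag_d_bin below 0.04 m) and value of joint tag_d below 0.1 rad)) and velocity of joint tag_d between -0.1 and 0.1 rad/s and distance of each of carrier_full_1, carrier_full_2, carrier_part, carrier_empty, vial_tall, vial_short, sample_cup, specimen_jar, slide_box, oil_bottle, timer from where it was at the start of the episode below 0.02 m and angle between each of carrier_full_1, carrier_full_2, carrier_part, carrier_empty, vial_tall, vial_short, sample_cup, specimen_jar, slide_box, oil_bottle, timer's own z axis and vertical below 0.3 rad); the robot touches nothing.
It fails at once if a vial carrier is lifted, carried, pushed away (over 20 mm) or tipped (distance of any of carrier_full_1, carrier_full_2, carrier_part, carrier_empty from where it was at the start of the episode above 0.02 m or angle between any of carrier_full_1, carrier_full_2, carrier_part, carrier_empty's own z axis and vertical above 0.3 rad).
It fails at once if another loose thing is lifted, carried, pushed away (over 20 mm) or tipped (distance of any of vial_tall, vial_short, sample_cup, specimen_jar, slide_box, oil_bottle, timer from where it was at the start of the episode above 0.02 m or angle between any of vial_tall, vial_short, sample_cup, specimen_jar, slide_box, oil_bottle, timer's own z axis and vertical above 0.3 rad).
It fails at once if the fingers press on a vial carrier or another loose thing (contact force between the fingers and carrier_full_1 above 3 N or contact force between the fingers and carrier_full_2 above 3 N or contact force between the fingers and carrier_part above 3 N or contact force between the fingers and carrier_empty above 3 N or contact force between the fingers and vial_tall above 3 N or contact force between the fingers and vial_short above 3 N or contact force between the fingers and sample_cup above 3 N or contact force between the fingers and specimen_jar above 3 N or contact force between the fingers and slide_box above 3 N or contact force between the fingers and oil_bottle above 3 N or contact force between the fingers and timer above 3 N).
It also fails if it takes over 48 s, if anything falls off the work surface, if the arm or the gripper's body presses on something with over 40 N, if the wrist force passes 120 N, or if a joint passes its speed limit or range.

### The arm

A 7-joint arm with a two-finger parallel gripper is mounted at the origin on the work surface. World frame = base frame: x ahead of the robot, y to its left, z up, the work surface at z = 0. Lengths are in m, angles in rad, forces in N, time in s.
With the tool pointing down it reaches from about 0.4 to 0.875 m from the base axis. Payload 6.5 kg.
Tool frame: the origin (TCP) lies at the centre of the arm's flange, where the gripper is bolted on; the fingertips stand 173 mm ahead of it and the grasp point (between the pads) lies 155 mm ahead of it; z points along the fingers, y is the line along which they close (so a half turn about z gives the same grasp; the last joint's range is limited). The gripper opens to 85 mm and grips with 20 to 120 N. Pads are 22 mm wide; open, the fingers measure 114 mm over their backs; the gripper's body (76 mm by 85 mm) begins 54 mm behind the grasp point. The pads swing forward as they close: fully open they stand 13 mm farther back than shut.
Start: joints at [-1.342, 0.536, -0.004, 1.538, 0.003, 1.067, -0.071], TCP at [0.189, 0.622, 0.405] pointing down, gripper open.
Joint ranges: [-2.7, 2.7], [-0.37, 2.16], [-1.27, 1.26], [0.24, 2.4], [-1.31, 4.45], [0.19, 1.91], [-2.76, 2.76]. Speed limits (rad/s): [2.39, 2.39, 3.14, 3.14, 3.14, 3.14, 3.14].

### API

Orientations are given as a unit quaternion [w, x, y, z].
In Python, from plant import manip, eyes, workorder gives the robot as it stands.
- The arm moves only by the tool jog_arm, never from a script. Its argument "commands" is a list of rows, each an object with "fingers": the gripper's target within -1 to 1 (fully open at 1, half-way at 0, shut at -1); "offset": the shift along the tool's x, y, z in m, a list of three; "twist": the turn, a rotation vector about the tool's x, y, z in degrees, a list of three. In form: [{"fingers": fingers, "offset": [x, y, z], "twist": [rx, ry, rz]}, ...]. A call has 1 to 10 rows; each row is the pose to reach, as a shift and turn from the pose commanded when the call began, along the tool's axes at that moment; what a row does not reach only later rows make up. A row lasts 1/10 s, in which the tool goes at most 50 mm and 8.59 degrees, less where a joint would pass 70% of its speed; a pose out of reach is approached as far as the arm can. A call with a gripper value outside its range is refused whole. The fingers move at their own pace and stop on an object; "newtons" is the grip in N (left out, the last holds). Time passes only in rows, so rows that repeat a pose let the fingers close. It gives the time, the measured TCP pose, the force, the opening and the grip force at its end, in the units of the state.
- manip.sense(): the state, without advancing time (a new reading comes with each control period).
- eyes.camera(name): name is "scene" or "top"; returns a dict with "frame" (420x560x3 uint8, red, green, blue), "range_z" (420x560 float32, m along the optical axis (not along the pixel's ray), 0 where there is no reading), "K" (3x3 intrinsics, pixels), "dist_coeffs" ([k1, k2, p1, p2, k3] as OpenCV has them; the pictures are not rectified), "extrinsics" (4x4, takes a point from camera to world coordinates). Camera axes: x right, y down, z forward; pixel columns grow to the right and rows downward; lengths in m; the calibration is good to about 2 mm. A picture is of the moment at which its call begins.
- workorder.close_job(): hands the job in; it is judged then, once.
The state is a dict: "time": time; "joint_positions": joint angles; "joint_velocities": joint speeds; "effort": joint torques, N m; "tcp_pos": TCP position; "ee_rot": TCP orientation; "wrist_force": force on the tool from outside, world axes, zero at the start; "moment": the same for the moment, N m; "opening": finger opening in m; "grip_force": force on a finger pad.
Only numpy, scipy, OpenCV 4.12 (cv2) and the standard library are available. Lean on these libraries where they do the work, as an engineer would, in place of code of your own. Each camera call takes 0.05 s, during which the arm holds its last target. There are 200 camera calls.

## Working session

There is one attempt and no reset: what is moved stays moved. The work goes in short steps, Python scripts to look and compute and a tool call to move; the robot and the scene stay as the last step left them, time stands still between calls to the robot, and variables do not carry over. Pictures are saved under pics/ and viewed, at most 10 in all, crops included, and the job is handed in when it is done.

Besides the shell and the picture viewer there is one more tool, called after ">>>" as name(argument=value, ...), one argument or row to a line, values as JSON. jog_arm: Moves the arm, as the interface text tells. Its arguments: {"type":"object","properties":{"commands":{"type":"array"},"newtons":{"type":"number"}},"required":["commands"]}

```bash
mkdir -p pics
cat > h.py <<'E'
import numpy as np, cv2
from plant import manip, eyes, workorder
def snap(n):
    c=eyes.camera(n); np.savez(''+n+'.npz',**{k:np.array(v) for k,v in c.items()}); return c
def px(n,u,v,z=None):
    c=np.load(''+n+'.npz'); K=c['K'];E=c['extrinsics']
    p=cv2.undistortPoints(np.array([[[u,v]]],float),K,c['dist_coeffs'])[0,0]
    r=np.array([p[0],p[1],1.])
    if z is None:
        d=c['range_z'][int(v),int(u)]; return E[:3,:3]@(r*d)+E[:3,3]
    w=E[:3,:3]@r; t=(z-E[2,3])/w[2]; return E[:3,3]+t*w
E
python3 - <<'E'
from h import *
for n in('scene','top'):
    c=snap(n); cv2.imwrite(f'pics/{n}0.png',cv2.resize(c['frame'][:,:,::-1],(800,600),interpolation=cv2.INTER_CUBIC))
    print(c['extrinsics'].round(3).tolist())
s=manip.sense(); print(s['time'],s['tcp_pos'],s['ee_rot'],s['opening'])
E
```

```text
[[-0.774, 0.519, -0.362, 0.901], [0.633, 0.643, -0.432, 0.551], [0.008, -0.564, -0.826, 1.079], [0.0, 0.0, 0.0, 1.0]]
[[0.001, -0.997, 0.083, 0.326], [-1.0, 0.0, 0.01, -0.019], [-0.01, -0.083, -0.996, 1.514], [0.0, 0.0, 0.0, 1.0]]
0.1 [0.18875272 0.62167698 0.40390084] [-5.63715525e-05  1.46844910e-01  9.89159219e-01 -7.80299690e-04] 0.0852959298585224
```

View pics/top0.png

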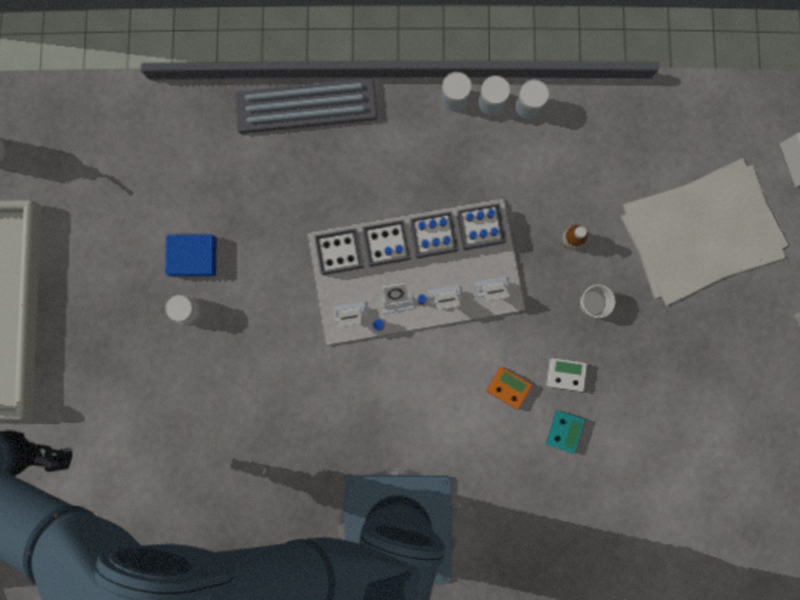

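View pics/scene0.png

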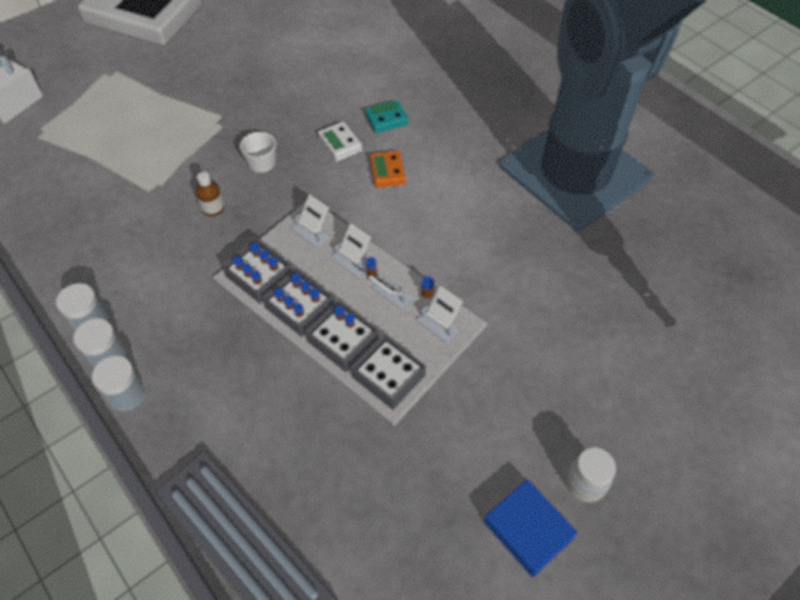

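The top view shows the bins from left to right: empty (338,250), part (387,243), full (433,235) and full (481,226). Their tags are bar (350,315), ring (396,295), bar (445,298) and bar (492,290). That makes the 2nd, 3rd and 4th tags wrong. The vials stand at (378,325) and (421,299). The only timer-like distractors are orange (510,388) and turquoise (566,431), both away from the row.

Run:
```python
from h import *
c=np.load('top.npz'); f=c['frame'][130:250,205:375]
cv2.imwrite('pics/crop1.png',cv2.resize(f[:,:,::-1],None,fx=4.7,fy=4.7,interpolation=cv2.INTER_CUBIC))
s=1/1.42857
P=[px('top',u*s,v*s,.012) for u,v in((308,232),(503,200),(525,312),(328,345))]
for p in P: print(p.round(3))
print(np.linalg.norm(P[0]-P[1]),np.linalg.norm(P[1]-P[2]))
```

```text
[0.615 0.19  0.012]
[ 0.683 -0.221  0.012]
[ 0.446 -0.264  0.012]
[0.377 0.145 0.012]
0.41660249253584436 0.24089622288291596
```

View pics/crop1.png

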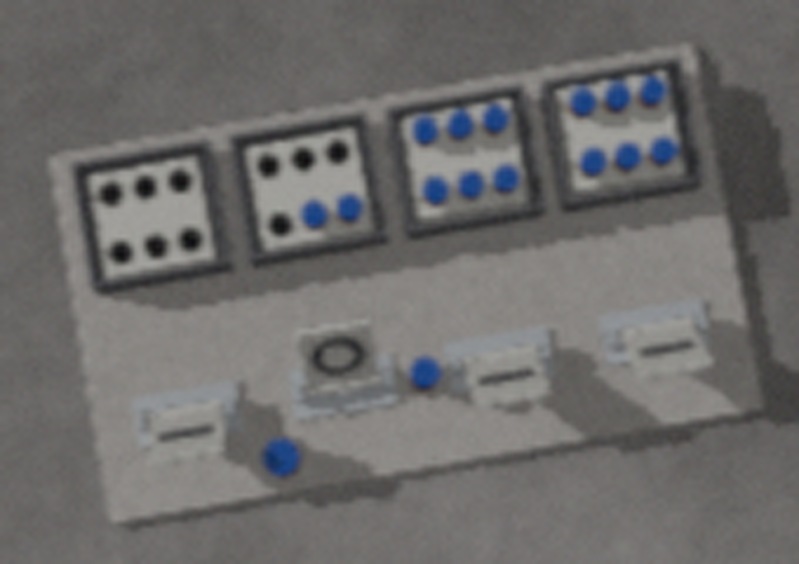

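The crop confirms that the two right bins are full (six blue caps each). The part carrier's tag shows the ring (337,355) and the full bins' tags show bars (505,377) and (665,348). I'll work out the move numbers from this.

```bash
cat >> h.py <<'E'
yaw=np.deg2rad(9.5); bx=np.array([np.cos(yaw),np.sin(yaw),0]); by=np.array([-bx[1],bx[0],0]); C=np.array([.530,-.0375,0])
def tob(p): d=np.array(p)-C; return np.array([d@bx,d@by,p[2]]).round(4)
def tow(x,y,z): return C+bx*x+by*y+np.array([0,0,z])
def tcpinfo(): 
    s=manip.sense(); from scipy.spatial.transform import Rotation as R
    q=s['ee_rot']; return s,R.from_quat([q[1],q[2],q[3],q[0]])
def go(x,y,ztip):
    s,r=tcpinfo(); d=tow(x,y,ztip+.173)-s['tcp_pos']; return r.inv().apply(d).round(4)
E
python3 - <<'E'
from h import *
f=lambda u,v,z:tob(px('top',205+u/4.7,130+v/4.7,z))
print('tall',f(424,372,.057),'short',f(282,458,.048),'ring',f(337,355,.055),'bar3',f(505,377,.055),'bar4',f(665,348,.055),'ringtip',f(337,328,.075))
s,r=tcpinfo(); m=r.as_matrix(); print(m.round(3).tolist())
from scipy.spatial.transform import Rotation as R
t=np.column_stack([-bx,by,[0,0,-1]]); print((r.inv()*R.from_matrix(t)).as_rotvec(degrees=True))
print(go(-.003,.05,.2),go(-.003,.05,.062))
E
```

```text
tall [-0.0618 -0.0006  0.057 ] short [-0.099   0.0943  0.048 ] ring [-0.0424  0.0504  0.055 ] bar3 [-0.0729 -0.0493  0.055 ] bar4 [-0.0715 -0.1495  0.055 ] ringtip [-0.0282  0.0477  0.075 ]
[[-0.957, 0.291, -0.0], [0.291, 0.957, -0.002], [-0.0, -0.002, -1.0]]
[-8.93614574e-02 -1.39649770e-02 -2.63882567e+01]
[-0.4931 -0.4881  0.0317] [-0.4931 -0.4879  0.1697]
```

>>> jog_arm(
  commands=[
    {"fingers": -1, "offset": [-0.035, -0.035, 0], "twist": [0, 0, -3]},
    {"fingers": -1, "offset": [-0.07, -0.07, 0], "twist": [0, 0, -6]},
    {"fingers": -1, "offset": [-0.1, -0.1, 0], "twist": [0, 0, -9]},
    {"fingers": -1, "offset": [-0.135, -0.135, 0], "twist": [0, 0, -12]},
    {"fingers": -1, "offset": [-0.17, -0.17, 0], "twist": [0, 0, -15]},
    {"fingers": -1, "offset": [-0.205, -0.203, 0], "twist": [0, 0, -18]},
    {"fingers": -1, "offset": [-0.24, -0.237, 0], "twist": [0, 0, -21]},
    {"fingers": -1, "offset": [-0.275, -0.272, 0], "twist": [0, 0, -24]},
    {"fingers": -1, "offset": [-0.31, -0.307, 0], "twist": [0, 0, -26.4]},
    {"fingers": -1, "offset": [-0.345, -0.342, 0], "twist": [0, 0, -26.4]},
  ],
)

```text
time: 1.1
tcp_pos: [0.4201, 0.1925, 0.4047]
ee_rot: [-0.0, -0.084, 0.997, 0.0]
wrist_force: [1.7, 0.4, 0.2]
opening: 0.0
grip_force: 0.0
```

Run:
```python
from h import *
s,r=tcpinfo(); print(s['time'],s['tcp_pos'],s['opening'],r.as_matrix().round(3).tolist()); print(go(-.003,.05,.2))
```

```text
1.1 [0.42005678 0.19246912 0.40467218] 1.4889067233809683e-05 [[-0.986, -0.167, -0.0], [-0.167, 0.986, 0.0], [-0.0, 0.0, -1.0]]
[-0.0672 -0.1951  0.0317]
```

>>> jog_arm(
  commands=[
    {"fingers": -1, "offset": [-0.016, -0.046, 0.01], "twist": [0, 0, 0]},
    {"fingers": -1, "offset": [-0.033, -0.092, 0.02], "twist": [0, 0, 0]},
    {"fingers": -1, "offset": [-0.05, -0.138, 0.03], "twist": [0, 0, 0]},
    {"fingers": -1, "offset": [-0.064, -0.18, 0.05], "twist": [0, 0, 0]},
    {"fingers": -1, "offset": [-0.067, -0.195, 0.07], "twist": [0, 0, 0]},
    {"fingers": -1, "offset": [-0.067, -0.195, 0.09], "twist": [0, 0, 0]},
    {"fingers": -1, "offset": [-0.067, -0.195, 0.09], "twist": [0, 0, 0]},
    {"fingers": -1, "offset": [-0.067, -0.195, 0.09], "twist": [0, 0, 0]},
  ],
)

```text
time: 1.9
tcp_pos: [0.5178, 0.0136, 0.3148]
ee_rot: [-0.0, -0.083, 0.997, 0.0]
wrist_force: [0.1, -0.5, 1.7]
opening: -0.0001
grip_force: 0.0
```

Run:
```python
from h import *
print(go(-.003,.05,.062),go(-.075,.05,.062))
c=snap('scene'); cv2.imwrite('pics/s1.png',cv2.resize(c['frame'][110:310,130:370,::-1],None,fx=3,fy=3,interpolation=cv2.INTER_CUBIC))
```

```text
[-0.0007 -0.0024  0.0798] [ 0.0713 -0.0024  0.0798]
```

View pics/s1.png

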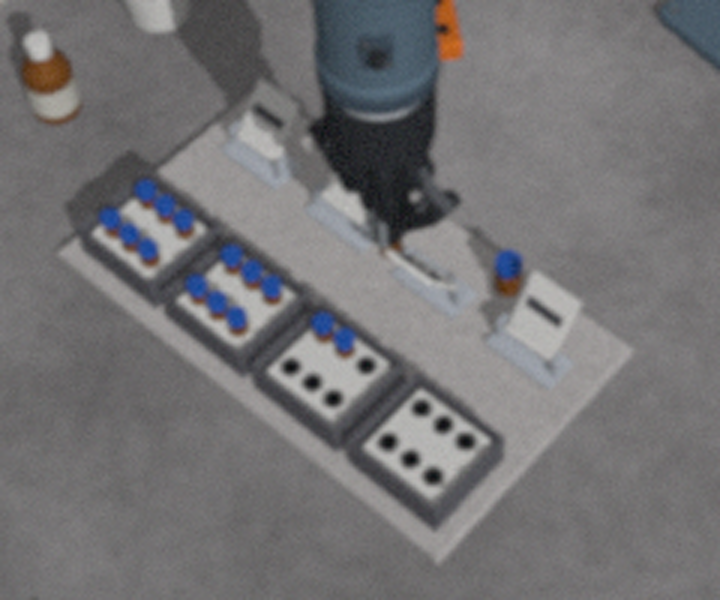

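The scene crop shows the closed fingertips at (385,235), over the gap between the ring tag and its bin. Next I descend, then pull the tag towards the robot.

>>> jog_arm(
  commands=[
    {"fingers": -1, "offset": [0, 0, 0.04], "twist": [0, 0, 0]},
    {"fingers": -1, "offset": [0, 0, 0.08], "twist": [0, 0, 0]},
    {"fingers": -1, "offset": [0, 0, 0.08], "twist": [0, 0, 0]},
    {"fingers": -1, "offset": [0.012, 0, 0.08], "twist": [0, 0, 0]},
    {"fingers": -1, "offset": [0.024, 0, 0.08], "twist": [0, 0, 0]},
    {"fingers": -1, "offset": [0.036, 0, 0.08], "twist": [0, 0, 0]},
    {"fingers": -1, "offset": [0.048, 0, 0.08], "twist": [0, 0, 0]},
    {"fingers": -1, "offset": [0.06, 0, 0.08], "twist": [0, 0, 0]},
    {"fingers": -1, "offset": [0.066, 0, 0.08], "twist": [0, 0, 0]},
    {"fingers": -1, "offset": [0.066, 0, 0.08], "twist": [0, 0, 0]},
  ],
)

```text
time: 2.95
tcp_pos: [0.4528, 0.0023, 0.2353]
ee_rot: [0.001, -0.083, 0.997, 0.0]
wrist_force: [1.3, -1.0, 3.3]
opening: -0.0
grip_force: 1.1
```

>>> jog_arm(
  commands=[
    {"fingers": -1, "offset": [-0.01, 0, 0], "twist": [0, 0, 0]},
    {"fingers": -1, "offset": [-0.01, 0, -0.045], "twist": [0, 0, 0]},
    {"fingers": -1, "offset": [-0.01, 0, -0.09], "twist": [0, 0, 0]},
    {"fingers": -1, "offset": [-0.01, 0, -0.09], "twist": [0, 0, 0]},
    {"fingers": -1, "offset": [-0.01, 0, -0.09], "twist": [0, 0, 0]},
    {"fingers": -1, "offset": [-0.01, 0, -0.09], "twist": [0, 0, 0]},
  ],
)

```text
time: 3.55
tcp_pos: [0.4625, 0.0041, 0.3238]
ee_rot: [-0.001, -0.083, 0.997, -0.0]
wrist_force: [0.6, 0.3, 0.0]
opening: -0.0003
grip_force: 0.0
```

Run:
```python
from h import *
print(go(-.06,.05,.15),go(-.125,-.05,.15))
c=snap('scene'); cv2.imwrite('pics/s2.png',cv2.resize(c['frame'][110:310,130:370,::-1],None,fx=3,fy=3,interpolation=cv2.INTER_CUBIC))
```

```text
[ 0.0003 -0.0022  0.0008] [ 0.0653 -0.1022  0.001 ]
```

View pics/s2.png

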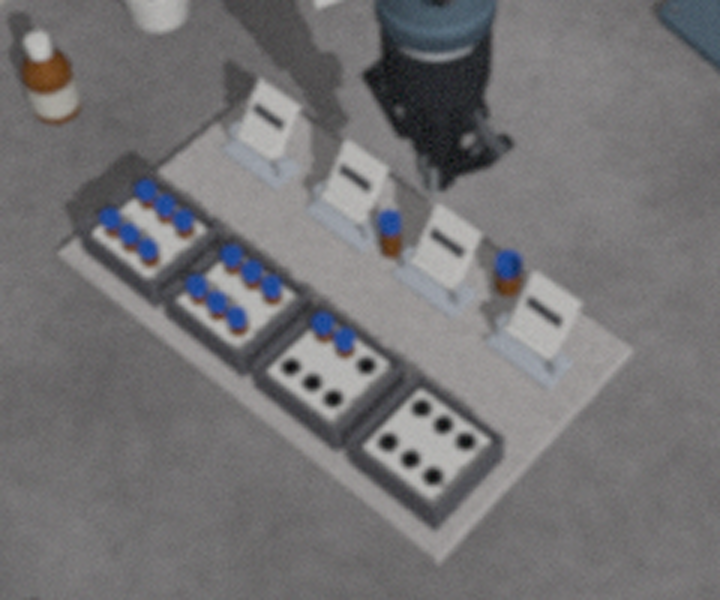

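The second tag (445,245) now leans towards the robot with its bar up, and both vials (390,230) and (508,270) still stand. Next is tag 3.

>>> jog_arm(
  commands=[
    {"fingers": -1, "offset": [0.025, -0.04, 0], "twist": [0, 0, 0]},
    {"fingers": -1, "offset": [0.05, -0.08, 0], "twist": [0, 0, 0]},
    {"fingers": -1, "offset": [0.066, -0.102, 0], "twist": [0, 0, 0]},
    {"fingers": -1, "offset": [0.066, -0.102, 0.0], "twist": [0, 0, 0]},
    {"fingers": -1, "offset": [0.066, -0.102, 0.045], "twist": [0, 0, 0]},
    {"fingers": -1, "offset": [0.066, -0.102, 0.089], "twist": [0, 0, 0]},
    {"fingers": -1, "offset": [0.066, -0.102, 0.089], "twist": [0, 0, 0]},
    {"fingers": -1, "offset": [0.066, -0.102, 0.089], "twist": [0, 0, 0]},
  ],
)

```text
time: 4.4
tcp_pos: [0.4143, -0.1071, 0.2353]
ee_rot: [-0.002, -0.083, 0.997, 0.0]
wrist_force: [-0.6, -0.0, 0.6]
opening: -0.0
grip_force: 0.0
```

>>> jog_arm(
  commands=[
    {"fingers": -1, "offset": [-0.012, 0, 0], "twist": [0, 0, 0]},
    {"fingers": -1, "offset": [-0.024, 0, 0], "twist": [0, 0, 0]},
    {"fingers": -1, "offset": [-0.036, 0, 0], "twist": [0, 0, 0]},
    {"fingers": -1, "offset": [-0.048, 0, 0], "twist": [0, 0, 0]},
    {"fingers": -1, "offset": [-0.06, 0, 0], "twist": [0, 0, 0]},
    {"fingers": -1, "offset": [-0.068, 0, 0], "twist": [0, 0, 0]},
    {"fingers": -1, "offset": [-0.068, 0, 0], "twist": [0, 0, 0]},
    {"fingers": -1, "offset": [-0.05, 0, 0], "twist": [0, 0, 0]},
    {"fingers": -1, "offset": [-0.05, 0, -0.045], "twist": [0, 0, 0]},
    {"fingers": -1, "offset": [-0.05, 0, -0.09], "twist": [0, 0, 0]},
  ],
)

```text
time: 5.4
tcp_pos: [0.4622, -0.0995, 0.3256]
ee_rot: [-0.002, -0.082, 0.997, 0.0]
wrist_force: [1.6, 0.5, 0.0]
opening: -0.0004
grip_force: 0.0
```

Run:
```python
from h import *
print(go(-.125,-.15,.15))
```

```text
[ 0.0478 -0.1001  0.0027]
```

>>> jog_arm(
  commands=[
    {"fingers": -1, "offset": [0.02, -0.04, 0], "twist": [0, 0, 0]},
    {"fingers": -1, "offset": [0.04, -0.08, 0], "twist": [0, 0, 0]},
    {"fingers": -1, "offset": [0.049, -0.1, 0], "twist": [0, 0, 0]},
    {"fingers": -1, "offset": [0.049, -0.1, 0.0], "twist": [0, 0, 0]},
    {"fingers": -1, "offset": [0.049, -0.1, 0.045], "twist": [0, 0, 0]},
    {"fingers": -1, "offset": [0.049, -0.1, 0.09], "twist": [0, 0, 0]},
    {"fingers": -1, "offset": [0.049, -0.1, 0.09], "twist": [0, 0, 0]},
    {"fingers": -1, "offset": [0.049, -0.1, 0.09], "twist": [0, 0, 0]},
  ],
)

```text
time: 6.2
tcp_pos: [0.4318, -0.2055, 0.2358]
ee_rot: [-0.001, -0.083, 0.997, 0.001]
wrist_force: [0.5, -0.4, 1.0]
opening: -0.0002
grip_force: 0.0
```

>>> jog_arm(
  commands=[
    {"fingers": -1, "offset": [-0.012, 0, 0], "twist": [0, 0, 0]},
    {"fingers": -1, "offset": [-0.024, 0, 0], "twist": [0, 0, 0]},
    {"fingers": -1, "offset": [-0.036, 0, 0], "twist": [0, 0, 0]},
    {"fingers": -1, "offset": [-0.048, 0, 0], "twist": [0, 0, 0]},
    {"fingers": -1, "offset": [-0.06, 0, 0], "twist": [0, 0, 0]},
    {"fingers": -1, "offset": [-0.068, 0, 0], "twist": [0, 0, 0]},
    {"fingers": -1, "offset": [-0.068, 0, 0], "twist": [0, 0, 0]},
    {"fingers": -1, "offset": [-0.05, 0, 0], "twist": [0, 0, 0]},
    {"fingers": -1, "offset": [-0.05, 0, -0.045], "twist": [0, 0, 0]},
    {"fingers": -1, "offset": [-0.05, 0, -0.09], "twist": [0, 0, 0]},
  ],
)

```text
time: 7.2
tcp_pos: [0.4797, -0.1979, 0.3256]
ee_rot: [-0.002, -0.082, 0.997, 0.001]
wrist_force: [1.8, -0.8, -0.0]
opening: -0.0001
grip_force: 0.0
```

>>> jog_arm(
  commands=[
    {"fingers": -1, "offset": [0, 0, -0.04], "twist": [0, 0, 0]},
    {"fingers": -1, "offset": [0, 0, -0.08], "twist": [0, 0, 0]},
    {"fingers": -1, "offset": [0, 0, -0.12], "twist": [0, 0, 0]},
    {"fingers": -1, "offset": [0, 0, -0.12], "twist": [0, 0, 0]},
    {"fingers": -1, "offset": [0, 0, -0.12], "twist": [0, 0, 0]},
    {"fingers": -1, "offset": [0, 0, -0.12], "twist": [0, 0, 0]},
    {"fingers": -1, "offset": [0, 0, -0.12], "twist": [0, 0, 0]},
    {"fingers": -1, "offset": [0, 0, -0.12], "twist": [0, 0, 0]},
    {"fingers": -1, "offset": [0, 0, -0.12], "twist": [0, 0, 0]},
    {"fingers": -1, "offset": [0, 0, -0.12], "twist": [0, 0, 0]},
  ],
)

```text
time: 8.2
tcp_pos: [0.4812, -0.1977, 0.4453]
ee_rot: [-0.0, -0.083, 0.997, 0.0]
wrist_force: [-0.2, -0.0, 0.7]
opening: 0.0001
grip_force: 0.0
```

Run:
```python
from h import *
c=snap('scene'); cv2.imwrite('pics/s3.png',cv2.resize(c['frame'][110:310,130:370,::-1],None,fx=3,fy=3,interpolation=cv2.INTER_CUBIC))
```

```text
(no output)
```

View pics/s3.png

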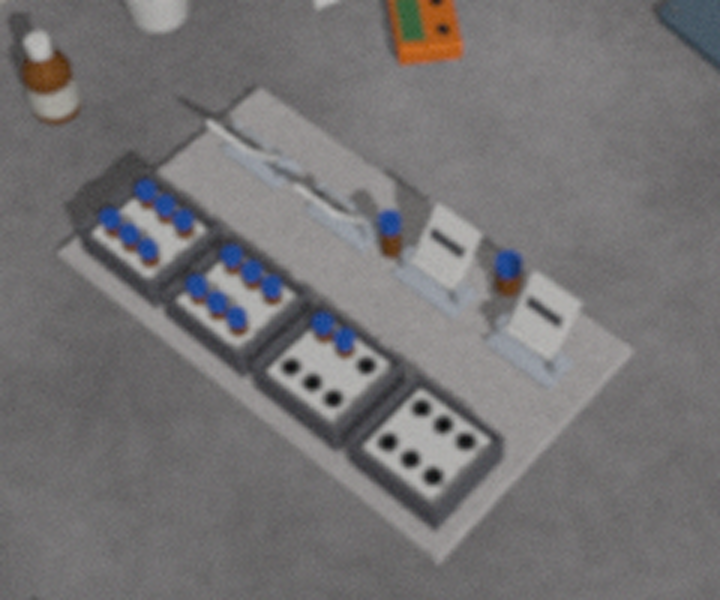

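The picture shows the two full-bin tags (240,142) and (330,205) leaning to their bins, edge-on just as the ring tag first was. The other two show bars, and nothing else has moved.

```bash
python3 -c "
from plant import workorder; print(workorder.close_job())"
```

```text
the job is handed in; nothing more can be done
None
```

I pushed over the three wrong tags and handed the job in: in the last picture the two full bins' tags lean to their bins, the other two lean towards the robot with bars up, and the carriers and both vials stand where they were. The hand-in returned no verdict.

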